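# Lock a carving blank in the bench jig with the indexed stop

## Task

Pick up the carving blank and lay it flat on the bed of the jig, lengthwise between the two low rails and between the sliding stop and the end block. Then take the stop's plunger knob, pull it up, slide the stop one hole towards the blank and let the pin down fully home in that next hole, so that the blank is trapped. Leave the other things on the bench alone, and finish while still holding the knob with the pin engaged: do not let go.

Things in the scene. Friction and masses are not known exactly. Their poses are not given: they have to be found in the camera images.
- jig: carving jig fixed to the bench: wooden bed 18 mm thick, 120 mm wide (y), x -125 to +170 mm; origin at bench height on its middle line. x points along the slide, from stop to end block (away from the robot). Two steel rails along x on the bed, inner faces at y = +-29 mm, 12 mm wide, 8 mm above the bed. End block 32 mm above the bed, inner face at x = +145 mm
- pocket (a point): on the bed's top face (18 mm above the bench), jig axes, at jig x = +95, y = 0: where the centre of the blank's underside comes when it touches the end block. The free bed between stop and end block is 143 mm long before the stop is moved and 103 mm after
- next_hole (a point): mouth of the next hole, on the bed's top face, at jig x = +12, y = 0. A steel strip down the bed's middle has 11 mm holes 40 mm apart, at jig x = -68, -28 (where the pin starts), +12 (this one) and +52 mm (ends up under the blank)
- stop (a joint): sliding stop along jig +x (m): 0 at the start hole, 0.040 at the next; range -0.035 to 0.080; pin play about 1.5 mm either way. The stop is aluminium tube section 60 (x) x 54 (y) x 30 mm high, on the bed between the rails, top 48 mm above the bench, plunger in its middle (front face 30 mm ahead of the knob's axis). 2 N sliding friction; locked while the pin is in a hole
- plunger (a joint): lift of the spring plunger (m): 0 pin fully down in a hole, 0.018 top of travel. The round-tipped 8 mm pin reaches 10 mm into the hole: lift it 12 mm or more to slide; between holes it rests on the strip at about 0.010. The spring pulls down with 4 N at 0, about 8 N at 0.012
- knob (a point): centre of the plunger's black round knob, 26 mm dia., 31 mm tall, axis upright; 73 mm above the bench with the pin down; knob's underside is 15 mm below this point, top 16 mm above. Under it a 22 mm collar, 8 mm tall, on the stop. It moves with plunger and stop; pinch it from above across the jig's y
- blank: part-carved light-wood blank, 100 (x) x 50 (y) x 36 mm block with a small carved rosette on top (3 mm raised); origin at the centre of its underside, z up. It starts lying on the bench left or right of the jig at any yaw; either way round is the same. About 0.08 to 0.15 kg
- offcut: bystander: round turned wooden offcut, spool-like, 64 mm across, 45 mm tall, origin under its centre; it may lie where the blank lay in another start
- mallet: bystander: mallet with black rubber head (60 mm dia., 100 mm long) and 220 mm wooden handle
- gouge: bystander: carving gouge, orange handle, 210 mm long, lying flat
- chisel: bystander: chisel, wooden handle, 210 mm long, lying flat
- whetstone: bystander: grey sharpening stone, 150 x 50 x 22 mm
- oil: bystander: small amber oil bottle, 52 mm dia., 110 mm tall
- wax: bystander: flat steel wax tin, 70 mm dia., 35 mm tall
Not all that is in view belongs to the job. Leave any turquoise or yellow look-alike of the blank alone.

How it is judged:
On the way, in this order (a step that is already met when the one before it is completed fails the run):
1. the blank lies flat on the bed between the rails and between stop and end block, let go (y of blank in the frame of pocket between -0.007 and 0.007 m and z of blank in the frame of pocket between -0.003 and 0.004 m and angle between blank's own z axis and vertical below 0.08 rad and angle between the x axis of blank and the x axis of jig, either way round below 0.15 rad and x of blank in the frame of pocket between -0.045 and 0.004 m and contact force between the fingers and blank below 0.2 N and value of joint stop below 0.006 m), for 0.2 s.
2. the plunger is pulled up out of its hole by the gripper (value of joint plunger above 0.009 m and value of joint stop below 0.012 m), for 0.05 s.
At the end, for the whole second after the job is handed in: the stop is at the next hole (0.040 +- 0.003 m) with its pin down (plunger below 0.003 m), the fingers hold the knob (contact over 2 N), and the blank lies flat and at rest on the bed, trapped between stop and end block (within 7 mm of its place along and across, yaw within 0.15 rad) (value of joint stop between 0.037 and 0.043 m and value of joint plunger below 0.003 m and contact force between the fingers and plunger above 2 N and y of blank in the frame of pocket between -0.007 and 0.007 m and z of blank in the frame of pocket between -0.003 and 0.004 m and angle between blank's own z axis and vertical below 0.08 rad and angle between the x axis of blank and the x axis of jig, either way round below 0.15 rad and x of blank in the frame of pocket between -0.007 and 0.004 m and linear speed of blank below 0.02 m/s); the arm keeps its last pose, push and grip.
It fails at once if a bystander is pushed more than 25 mm from its place (distance of any of offcut, mallet, gouge, chisel, whetstone, oil, wax from where it was at the start of the episode above 0.025 m).
It also fails if it takes over 48 s, if anything falls off the work surface, if the arm or the gripper's body presses on something with over 40 N, if the wrist force passes 120 N, or if a joint passes its speed limit or range.

## Robot

A 7-joint arm with a two-finger parallel gripper is mounted at the origin on the work surface. World frame = base frame: x ahead of the robot, y to its left, z up, the work surface at z = 0. Lengths are in m, angles in rad, forces in N, time in s.
With the tool pointing down it reaches from about 0.4 to 0.875 m from the base axis. Payload 19.3 kg.
Tool frame: the origin (TCP) lies on the centre line of the jaws, within the pads' length; the fingertips stand 11 mm ahead of it and the grasp point (between the pads) lies 8 mm behind it (ctrl.nose_length is the distance from the TCP to the fingertips, in m); z points along the fingers, y is the line along which they close (so a half turn about z gives the same grasp; the last joint's range is limited). The gripper opens to 85 mm and grips with 20 to 120 N. Pads are 22 mm wide; open, the fingers measure 114 mm over their backs; the gripper's body (76 mm by 85 mm) begins 54 mm behind the grasp point. The pads swing forward as they close: fully open they stand 13 mm farther back than shut.
Start: joints at [-1.38, 0.521, -0.036, 1.599, 0.021, 1.021, -0.113], TCP at [0.161, 0.604, 0.242] pointing down, gripper open.
Joint ranges: [-2.91, 2.91], [-0.3, 2.13], [-1.5, 1.42], [0.17, 2.43], [-1.26, 4.41], [0.16, 1.93], [-2.52, 2.52]. Speed limits (rad/s): [1.89, 1.89, 2.39, 2.39, 3.01, 3.01, 3.01].

## Interface

Orientations are given as a unit quaternion [x, y, z, w].
In Python, from bench import ctrl, viewer gives the robot as it stands.
- The arm moves only by the shell command python3 -m jog 'ROWS' [FORCE]. ROWS is JSON, a list that holds one entry, the list of rows, each a list of 5 numbers: the opening, from 0 (shut) to 1 (fully open), then the shift along the tool's x, y, z scaled (see below), then the turn about the tool's z scaled (see below). In form: [[[fingers, tx, ty, tz, yaw], ...]]. A call has 1 to 10 rows; each row is the pose to reach, as a shift and turn from the pose commanded when the call began, along the tool's axes at that moment, turning the shorter way round; what a row does not reach only later rows make up. The controller multiplies each number of a shift by 0.1 m and each number of a turn by 2 pi rad. A row lasts 1/10 s, in which the tool goes at most 50 mm and 8.59 degrees, less where a joint would pass 70% of its speed; a pose out of reach is approached as far as the arm can. A call with a number of a shift or a turn outside -1 to 1 is refused whole. A call with a gripper value outside its range is refused whole. The fingers move at their own pace and stop on an object; FORCE is the grip in N (left out, the last holds). Time passes only in rows, so rows that repeat a pose let the fingers close. It gives the time, the measured TCP pose, the force, the opening and the grip force at its end, in the units of the state.
- ctrl.state(): the state, without advancing time (a new reading comes with each control period).
- viewer.grab_frame(name): name is "scene" or "top"; returns (picture, depth): 480x640x3 uint8, red, green, blue; 480x640 float32, m along the optical axis (not along the pixel's ray), 0 where there is no reading.
- viewer.calibration(name): a dict with "camera_matrix" (3x3 intrinsics, pixels), "rvec" (rotation vector, rad) and "tvec" (3), from world to camera coordinates, as OpenCV has them. Camera axes: x right, y down, z forward; pixel columns grow to the right and rows downward; lengths in m; the calibration is good to about 2 mm. A picture is of the moment at which its call begins. calibration takes no time and is no camera call.
- ctrl.sign_off(): hands the job in; it is judged then, once.
Trained networks look in the newest picture that a camera, given by its name, has taken for a name from the list of things; names that differ only in an ending like _2 or _b are one class to them, and where a whole thing is asked for, a point or a joint stands for the part that bears it (a point fixed in the world has none). Each returns a list of dicts, best first, with "confidence" (0 to 1); they miss things now and then, are a little off and sometimes report something else, mostly with a low value. They report only what shows in the picture. A call takes as long as a camera call. They do not tell look-alikes from the thing itself.
- viewer.regions_of(camera, thing): "mask" (480x640 bool, what is visible of it) and "rect" ([left, top, width, height] in pixels, round what is visible of it).
The state is a dict: "time_s": time; "qpos": joint angles; "joint_velocities": joint speeds; "joint_torque": joint torques, N m; "tcp_pos": TCP position; "eef_rot": TCP orientation; "ft_force": force on the tool from outside, world axes, zero at the start; "ft_torque": the same for the moment, N m; "opening": opening from 0.0 (shut) to 1.0 (fully open); "grip_force": force on a finger pad.
Only numpy, scipy, OpenCV 4.12 (cv2) and the standard library are available. Lean on these libraries where they do the work, as an engineer would, in place of code of your own. Each camera call takes 0.05 s, during which the arm holds its last target. There are 200 camera calls.

## Working session

There is one attempt and no reset: what is moved stays moved. The work goes in short steps, Python scripts to look and compute and a shell command to move; the robot and the scene stay as the last step left them, time stands still between calls to the robot, and variables do not carry over. Pictures are saved under pics/ and viewed, at most 10 in all, crops included, and the job is handed in when it is done.

```bash
mkdir -p pics; ls; cat > h.py <<'E'
import numpy as np, cv2
from bench import ctrl, viewer
def cal(n):
    c=viewer.calibration(n); R=cv2.Rodrigues(np.array(c["rvec"],float))[0]
    return np.array(c["camera_matrix"]),R,np.array(c["tvec"],float).reshape(3)
def cloud(n,d):
    K,R,t=cal(n); v,u=np.mgrid[0:480,0:640]
    P=np.stack([(u-K[0,2])/K[0,0]*d,(v-K[1,2])/K[1,1]*d,d],-1)
    W=(P-t)@R; W[d<=0]=np.nan; return W
def px(n,p):
    K,R,t=cal(n); q=K@(R@np.array(p)+t); return q[:2]/q[2]
E
cat > s1.py <<'E'
from h import *
for n in ("scene","top"):
    im,d=viewer.grab_frame(n); cv2.imwrite(f"pics/{n}1.png",im[...,::-1]); W=cloud(n,d); np.save(f"{n}.npy",W)
    K,R,t=cal(n); print(n,"cam at",(-R.T@t).round(3))
    for th in ("blank","knob","stop","jig","offcut"):
        for r in viewer.regions_of(n,th)[:3]:
            m=r["mask"]; p=W[m]; p=p[~np.isnan(p[:,0])]
            if len(p)<5: continue
            top=p[p[:,2]>np.percentile(p[:,2],95)-.006]
            print(th,round(r["confidence"],2),r["rect"],"med",np.median(p,0).round(3),"zmax",np.percentile(p[:,2],97).round(3),"top",top.mean(0).round(3),cv2.minAreaRect((top[:,:2]*1000).astype(np.float32)))
s=ctrl.state(); print(s)
E
python3 s1.py
```

```text
pics
scene cam at [1.038 0.062 0.827]
blank 0.92 [489.7, 234.2, 56.0, 50.6] med [0.495 0.411 0.032] zmax 0.037 top [0.489 0.415 0.034] ((486.6587219238281, 415.2373352050781), (97.768310546875, 51.74835205078125), 55.942161560058594)
blank 0.68 [422.2, 238.4, 50.1, 36.9] med [0.509 0.266 0.033] zmax 0.036 top [0.503 0.268 0.034] ((501.6741638183594, 268.6929931640625), (50.97711181640625, 101.69229125976562), 32.9055061340332)
blank 0.61 [451.4, 154.5, 43.0, 44.2] med [0.267 0.341 0.032] zmax 0.036 top [0.259 0.346 0.033] ((256.8091735839844, 345.516357421875), (102.48954772949219, 52.647987365722656), 20.14703941345215)
knob 0.68 [333.2, 229.6, 17.8, 12.6] med [0.506 0.043 0.083] zmax 0.088 top [0.501 0.043 0.085] ((500.19683837890625, 42.97650146484375), (24.590517044067383, 22.56926727294922), 5.705670356750488)
stop 0.56 [325.9, 226.6, 29.8, 36.5] med [0.51  0.043 0.045] zmax 0.087 top [0.502 0.043 0.085] ((502.1090393066406, 43.179779052734375), (21.424785614013672, 22.55115509033203), 6.0109148025512695)
jig 0.74 [278.0, 207.6, 101.6, 136.2] med [0.57  0.028 0.017] zmax 0.05 to
[... 2574 characters left out ...]
 array([-1.38019099,  0.52139012, -0.03627461,  1.59951744,  0.02123619,
        1.02108444, -0.11279221]), 'joint_velocities': array([ 0.00032192, -0.00156588, -0.00034665,  0.00083636,  0.00052659,
        0.00066785,  0.00035348]), 'joint_torque': array([ 4.80145154e-04, -9.26516962e+01,  1.97747804e+00, -3.70146739e+01,
        1.79174077e-02,  2.24469833e-03,  5.76567504e-05]), 'tcp_pos': array([0.16120667, 0.60384175, 0.24229098]), 'eef_rot': array([ 1.30052202e-01,  9.91507148e-01, -7.95522143e-06,  2.09296651e-05]), 'ft_force': array([-0.00788438, -0.80421134, -0.84843851]), 'ft_torque': array([-0.03640349,  0.00099502, -0.02505765]), 'grip_force': 0.0, 'opening': 0.9975694031675205}
```

```bash
python3 - <<'E'
import cv2
a=cv2.imread("pics/top1.png")[140:380,120:460]
cv2.imwrite("pics/c1.png",cv2.resize(a,None,fx=2.35,fy=2.35,interpolation=cv2.INTER_CUBIC))
E
```

```text
(no output)
```

View pics/c1.png

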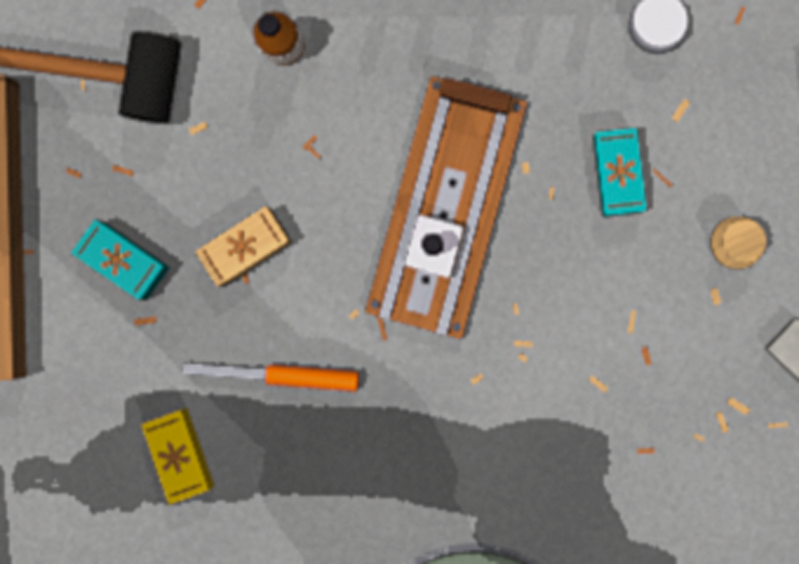

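View pics/scene1.png

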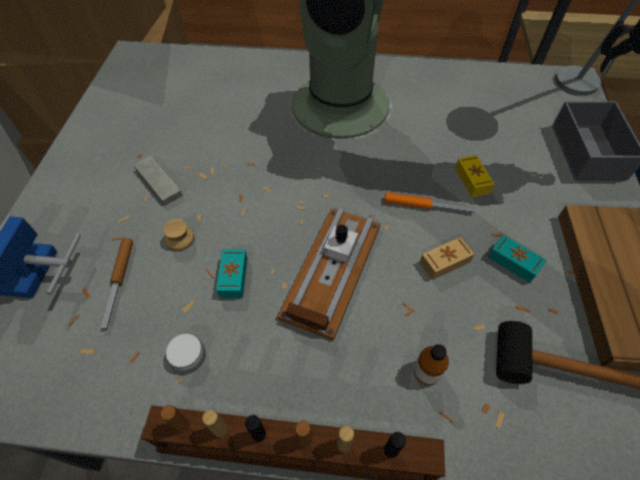

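The real blank is the light-wood block (crop px 242,246; world about 0.500, 0.267). The turquoise and yellow blocks are look-alikes. The jig's end block points away and to the right. Next I'll measure the jig's yaw.

```bash
cat >> h.py <<'E'
def go(p,ydeg=None):
    "shift to world p (tool axes, /0.1 m) and turn (/2pi) to bring tool y to world angle ydeg (mod 180)"
    from scipy.spatial.transform import Rotation as Ro
    s=ctrl.state(); R=Ro.from_quat(s["eef_rot"]).as_matrix(); a=np.degrees(np.arctan2(R[1,1],R[0,1]))
    sh=R.T@(np.array(p)-s["tcp_pos"])/0.1
    w=0 if ydeg is None else (-(ydeg-a)+90)%180-90
    print("t",round(s["time_s"],2),"tcp",s["tcp_pos"].round(4),"y deg",a.round(2),"tilt",np.degrees(np.arccos(-R[2,2])).round(2),"shift",sh.round(3),"yaw",round(w/360,4),"q7",s["qpos"][6].round(2),"F",s["ft_force"].round(1),"open",round(s["opening"],3),"grip",round(s["grip_force"],1))
def jigfit(n,W):
    m=max(viewer.regions_of(n,"jig"),key=lambda r:r["confidence"])["mask"]
    p=W[m]; p=p[~np.isnan(p[:,0])]; p=p[p[:,2]>.012]
    (c,(w,h),a)=cv2.minAreaRect((p[:,:2]*1000).astype(np.float32)); print(n,"jig",c,w,h,a)
E
python3 - <<'E'
from h import *
for n in ("scene","top"): 
    W=np.load(n+".npy"); jigfit(n,W)
    # end block: top at z~.050, beyond x .6
    z=W[...,2]; q=W[(abs(z-.05)<.007)&(W[...,0]>.58)&(W[...,0]<.72)&(abs(W[...,1])<.12)]
    print("endblock",len(q),cv2.minAreaRect((q[:,:2]*1000).astype(np.float32)))
    q=W[(abs(z-.048)<.007)&(abs(W[...,0]-.5)<.05)&(abs(W[...,1]-.043)<.05)]
    print("stop",len(q),cv2.minAreaRect((q[:,:2]*1000).astype(np.float32)))
go([.5,.267,.24],32.3)
E
python3 -m jog '[[[1,-0.5,-0.29,0,0],[1,-1,-0.57,0,0],[1,-1,-0.57,0,0]]]' && python3 -m jog '[[[1,-0.5,-0.29,0,0],[1,-1,-0.57,0,0],[1,-1,-0.57,0,0]]]' && python3 -m jog '[[[1,-0.5,-0.29,0,0],[1,-1,-0.57,0,0],[1,-1,-0.57,0,0]]]'
python3 -c "
from h import *
go([.5,.267,.14],32.3)"
```

```text
scene jig (548.2195434570312, 29.152542114257812) 120.17697143554688 296.0934143066406 74.21067810058594
endblock 480 ((676.0747680664062, -7.498298645019531), (82.27122497558594, 23.486278533935547), 73.88819122314453)
stop 472 ((498.86962890625, 42.99127197265625), (54.392791748046875, 62.58350372314453), 74.386962890625)
top jig (546.1005859375, 29.214035034179688) 120.16593933105469 294.64129638671875 74.26753997802734
endblock 244 ((674.1629028320312, -7.180957794189453), (81.35969543457031, 23.36602783203125), 74.23811340332031)
stop 354 ((497.3727722167969, 42.960758209228516), (54.26504135131836, 59.589900970458984), 74.50071716308594)
t 0.7 tcp [0.1612 0.6038 0.2423] y deg 75.05 tilt 0.0 shift [-4.142 -2.381  0.023] yaw 0.1188 q7 -0.11 F [0.2 0.  0. ] open 1.002 grip 0.0
time_s: 1.0
tcp_pos: [0.2472, 0.5195, 0.2425]
eef_rot: [0.132, 0.991, -0.0, 0.001]
ft_force: [0.0, 0.4, 0.7]
opening: 0.999
grip_force: 0.0
time_s: 1.3
tcp_pos: [0.3288, 0.4384, 0.2426]
eef_rot: [0.133, 0.991, -0.0, 0.001]
ft_force: [-0.7, 0.7, -0.2]
opening: 1.0
grip_force: 0.0
time_s: 1.6
tcp_pos: [0.4103, 0.3575, 0.2425]
eef_rot: [0.133, 0.991, -0.0, 0.001]
ft_force: [-0.3, 0.5, 0.6]
opening: 0.997
grip_force: 0.0
t 1.6 tcp [0.4103 0.3575 0.2425] y deg 74.75 tilt 0.1 shift [-1.102 -0.636  1.027] yaw 0.1179 q7 0.49 F [-0.3  0.5  0.6] open 0.997 grip 0.0
```

```bash
python3 -m jog '[[[1,-0.5,-0.32,0.4,0.02],[1,-1,-0.636,0.8,0.04],[1,-1,-0.636,1,0.064],[1,-1,-0.636,1,0.088],[1,-1,-0.636,1,0.112],[1,-1,-0.636,1,0.118],[1,-1,-0.636,1,0.118]]]'
python3 - <<'E'
from h import *
go([.5004,.2676,.026],32.5)
im,d=viewer.grab_frame("scene"); cv2.imwrite("pics/s2.png",cv2.resize(im[170:330,360:580,::-1],None,fx=3,fy=3))
E
```

```text
time_s: 2.3
tcp_pos: [0.4869, 0.2746, 0.1421]
eef_rot: [0.48, 0.877, -0.0, -0.0]
ft_force: [-0.3, -0.2, -0.7]
opening: 0.999
grip_force: 0.0
t 2.3 tcp [0.4869 0.2746 0.1421] y deg 32.57 tilt 0.01 shift [-0.131  0.076  1.161] yaw 0.0002 q7 0.11 F [-0.3 -0.2 -0.7] open 0.999 grip 0.0
```

View pics/s2.png

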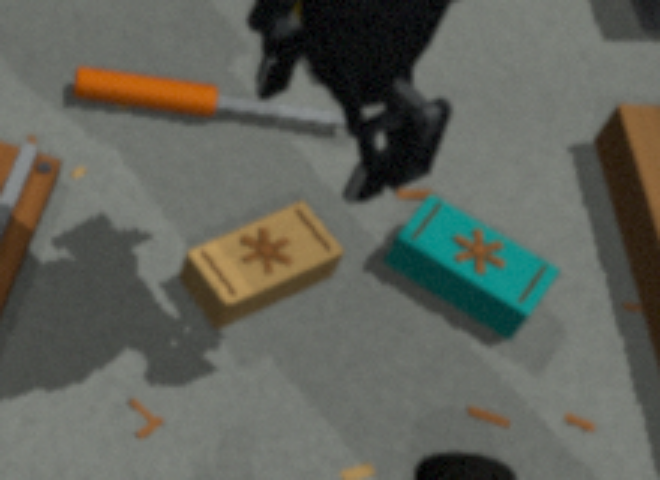

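The gripper hangs above the blank, and its image shift fits its height. The blank (crop 262,250) is untouched. Next I'll correct the position, descend and grip.

```bash
python3 -m jog '[[[1,-0.13,0.076,0.2,0],[1,-0.13,0.076,0.6,0],[1,-0.13,0.076,1,0],[1,-0.13,0.076,1,0],[1,-0.13,0.076,1,0]]]' && python3 -m jog '[[[1,0,0,0.16,0],[1,0,0,0.16,0],[0,0,0,0.16,0],[0,0,0,0.16,0],[0,0,0,0.16,0],[0,0,0,0.16,0],[0,0,0,0.16,0],[0,0,0,0.16,0]]]' 40
python3 -c "
from h import *
go([.5004,.2676,.026],32.5)"
```

```text
time_s: 2.85
tcp_pos: [0.5006, 0.2672, 0.0429]
eef_rot: [0.48, 0.877, -0.0, -0.0]
ft_force: [-0.8, -0.1, 1.1]
opening: 1.001
grip_force: 0.0
time_s: 3.65
tcp_pos: [0.5009, 0.2674, 0.0272]
eef_rot: [0.48, 0.877, 0.0, 0.0]
ft_force: [-1.3, -0.8, 9.4]
opening: 0.574
grip_force: 40.4
t 3.65 tcp [0.5009 0.2674 0.0272] y deg 32.58 tilt 0.06 shift [ 0.004 -0.003  0.012] yaw 0.0002 q7 0.17 F [-1.3 -0.8  9.4] open 0.574 grip 40.4
```

```bash
python3 -m jog '[[[0,0,0,-0.3,0],[0,0,0,-0.7,0],[0,0,0,-1,0],[0,0,0,-1,0],[0,0,0,-1,0]]]'
python3 -c "
from h import *
go([.613,.0107,.125],74.3)"
```

```text
time_s: 4.15
tcp_pos: [0.5006, 0.2674, 0.1268]
eef_rot: [0.48, 0.877, 0.001, 0.0]
ft_force: [-0.0, -0.3, -1.4]
opening: 0.574
grip_force: 43.7
t 4.15 tcp [0.5006 0.2674 0.1268] y deg 32.59 tilt 0.07 shift [-2.768 -0.436  0.017] yaw -0.1159 q7 0.14 F [-0.  -0.3 -1.4] open 0.574 grip 43.7
```

```bash
python3 -m jog '[[[0,-0.4,-0.06,0,0],[0,-0.8,-0.12,0,0],[0,-1,-0.16,0,0],[0,-1,-0.16,0,0]]]' && python3 -m jog '[[[0,-0.4,-0.06,0,0],[0,-0.8,-0.12,0,-0.02],[0,-1,-0.16,0,-0.04],[0,-1,-0.16,0,-0.06],[0,-1,-0.16,0,-0.08],[0,-1,-0.16,0,-0.1],[0,-1,-0.16,0,-0.116],[0,-1,-0.16,0,-0.116],[0,-1,-0.16,0,-0.116]]]'
python3 -c "
from h import *
go([.613,.0107,.125],74.3)"
```

```text
time_s: 4.55
tcp_pos: [0.5414, 0.1705, 0.1251]
eef_rot: [0.482, 0.876, -0.001, -0.0]
ft_force: [0.3, -0.2, -0.9]
opening: 0.575
grip_force: 43.6
time_s: 5.45
tcp_pos: [0.5808, 0.0818, 0.1256]
eef_rot: [0.138, 0.99, -0.0, -0.001]
ft_force: [0.5, 0.3, -1.9]
opening: 0.574
grip_force: 43.6
t 5.45 tcp [0.5808 0.0818 0.1256] y deg 74.17 tilt 0.07 shift [-0.503 -0.596  0.005] yaw -0.0003 q7 1.06 F [ 0.5  0.3 -1.9] open 0.574 grip 43.6
```

```bash
python3 -m jog '[[[0,-0.25,-0.3,0,0],[0,-0.5,-0.6,0,0],[0,-0.5,-0.6,0,0],[0,-0.5,-0.6,0.3,0],[0,-0.5,-0.6,0.5,0],[0,-0.5,-0.6,0.5,0],[0,-0.5,-0.6,0.5,0]]]'
cat > s3.py <<'E'
from h import *
go([.613,.0107,.046],74.3)
for n in ("scene","top"):
    im,d=viewer.grab_frame(n); W=cloud(n,d); s=ctrl.state()
    ux=np.array([.9627,-.2706]); uy=np.array([.2706,.9627]); o=np.array([.547,.0292])-.0225*ux
    rs=viewer.regions_of(n,"blank")
    for r in rs:
        p=W[r["mask"]]; p=p[~np.isnan(p[:,0])]
        if len(p)<5 or abs(np.median(p[:,1]))>.12: continue
        q=p[:,:2]-o; jx,jy=q@ux,q@uy
        print(n,r["confidence"],len(p),"jx",np.percentile(jx,[2,98]).round(4),"jy",np.percentile(jy,[2,98]).round(4),"z",np.percentile(p[:,2],[2,50,98]).round(4))
    if n=="scene":
        u,v=map(int,px(n,[.6,.02,.05])); c=im[max(0,v-90):v+90,u-110:u+110,::-1]; cv2.imwrite("pics/s%d.png"%(s["time_s"]*100),cv2.resize(c,None,fx=3,fy=3))
E
python3 s3.py; ls pics
```

```text
time_s: 6.15
tcp_pos: [0.6131, 0.0104, 0.0764]
eef_rot: [0.137, 0.991, -0.0, -0.0]
ft_force: [0.0, -0.9, -1.8]
opening: 0.574
grip_force: 43.5
t 6.15 tcp [0.6131 0.0104 0.0764] y deg 74.26 tilt 0.04 shift [0.002 0.003 0.304] yaw -0.0001 q7 1.19 F [ 0.  -0.9 -1.8] open 0.574 grip 43.5
scene 0.64 1010 jx [0.077 0.141] jy [-0.0243  0.0252] z [0.0481 0.0821 0.0865]
c1.png
s2.png
s620.png
scene1.png
top1.png
```

View pics/s620.png

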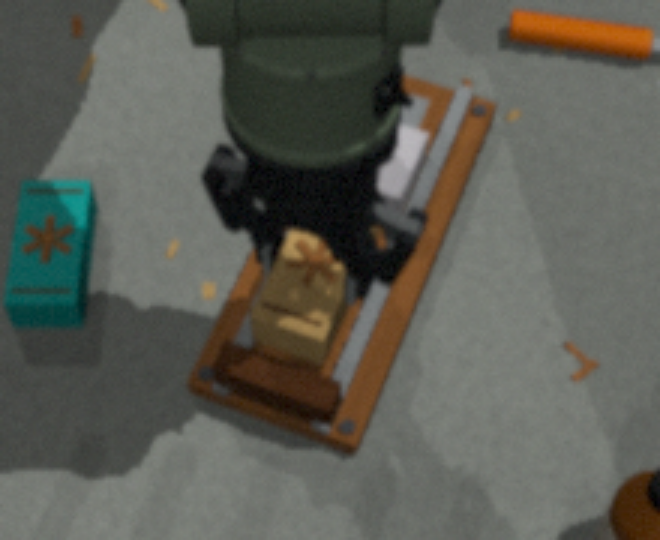

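The blank hangs in line between the rails, with its end about 4 mm short of the end block (crop px 290,340). It measures jy ≈ 0 and jx end = 0.141. Now I'll lower it.

```bash
python3 -m jog '[[[0,0,0,0.1,0],[0,0,0,0.2,0],[0,0,0,0.28,0],[0,0,0,0.305,0],[0,0,0,0.305,0]]]'; python3 -c "
from h import *
go([.613,.0107,.0452],74.3)"
```

```text
time_s: 6.85
tcp_pos: [0.6129, 0.0101, 0.0453]
eef_rot: [0.136, 0.991, -0.0, -0.0]
ft_force: [0.4, 0.6, -1.4]
opening: 0.574
grip_force: 43.7
t 6.85 tcp [0.6129 0.0101 0.0453] y deg 74.33 tilt 0.05 shift [0.    0.006 0.001] yaw 0.0001 q7 1.19 F [ 0.4  0.6 -1.4] open 0.574 grip 43.7
```

```bash
python3 -m jog '[[[0,0,0,0.01,0],[0,0,0,0.015,0],[0,0,0,0.015,0]]]'
```

```text
time_s: 7.15
tcp_pos: [0.6131, 0.0101, 0.0452]
eef_rot: [0.136, 0.991, -0.0, -0.0]
ft_force: [-9.6, 0.9, 25.5]
opening: 0.581
grip_force: 46.7
```

```bash
python3 -m jog '[[[0,0,0,-0.01,0],[0,0,0,-0.01,0]]]'; python3 -m jog '[[[0.75,0,0,0,0],[0.85,0,0,0,0],[0.85,0,0,0,0],[0.85,0,0,0,0],[0.85,0,0,0,0],[0.85,0,0,-0.3,0],[0.85,0,0,-0.7,0],[0.85,0,0,-1,0],[0.85,0,0,-1,0]]]'; python3 -c "
from h import *
go([.4984,.0429,.145],74.3)"
```

```text
time_s: 7.35
tcp_pos: [0.6133, 0.0101, 0.0453]
eef_rot: [0.136, 0.991, 0.0, 0.0]
ft_force: [-2.2, 0.1, 7.6]
opening: 0.576
grip_force: 44.7
time_s: 8.25
tcp_pos: [0.6152, 0.0101, 0.1494]
eef_rot: [0.136, 0.991, 0.001, 0.003]
ft_force: [0.3, 0.3, -0.8]
opening: 0.852
grip_force: 0.0
t 8.25 tcp [0.6152 0.0101 0.1494] y deg 74.32 tilt 0.35 shift [ 1.213 -0.     0.037] yaw 0.0001 q7 1.19 F [ 0.3  0.3 -0.8] open 0.852 grip 0.0
```

Move back over the knob, then check the blank and the knob.

```bash
python3 -m jog '[[[0.85,0.4,0,0,0],[0.85,0.8,0,0,0],[0.85,1,0,0,0],[0.85,1,0,0,0]]]';  python3 -m jog '[[[0.85,0.18,0,0,0],[0.85,0.18,0,0,0],[0.85,0.18,0,0,0]]]'; python3 s3.py; python3 -c "
from h import *
go([.4984,.0429,.065],74.3)"; ls pics
```

```text
time_s: 8.65
tcp_pos: [0.5145, 0.0378, 0.145]
eef_rot: [0.136, 0.991, -0.0, -0.001]
ft_force: [0.6, -0.1, 0.7]
opening: 0.85
grip_force: 0.0
time_s: 8.95
tcp_pos: [0.5002, 0.0419, 0.1452]
eef_rot: [0.136, 0.991, -0.0, 0.0]
ft_force: [0.4, 0.2, -0.5]
opening: 0.85
grip_force: 0.0
t 8.95 tcp [0.5002 0.0419 0.1452] y deg 74.34 tilt 0.02 shift [-1.17   0.004  0.992] yaw 0.0001 q7 1.1 F [ 0.4  0.2 -0.5] open 0.85 grip 0.0
scene 0.98 1290 jx [0.0436 0.1408] jy [-0.0225  0.0252] z [0.0292 0.0512 0.0551]
top 0.55 287 jx [0.0871 0.1377] jy [-0.0252  0.023 ] z [0.0425 0.0537 0.0604]
t 9.15 tcp [0.5001 0.0418 0.1451] y deg 74.32 tilt 0.01 shift [0.02  0.006 0.801] yaw 0.0 q7 1.1 F [-0.2 -0.5  0.5] open 0.85 grip 0.0
c1.png
s2.png
s620.png
s900.png
scene1.png
top1.png
```

View pics/s900.png

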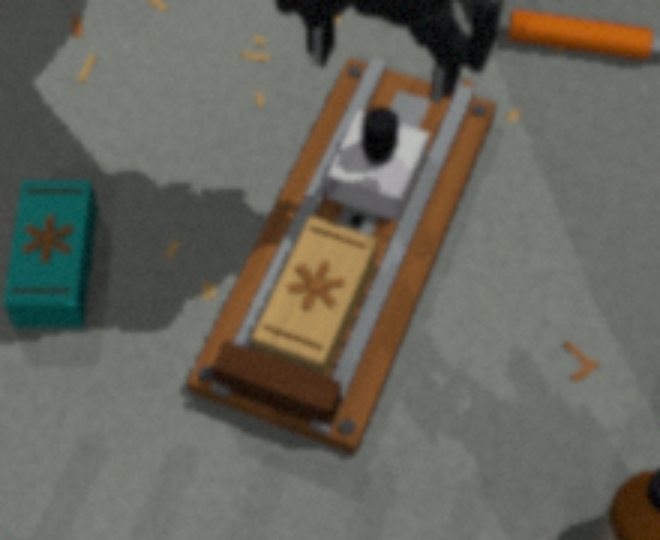

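```bash
python3 -m jog '[[[0.85,0.02,0.006,0.2,0],[0.85,0.02,0.006,0.5,0],[0.85,0.02,0.006,0.7,0],[0.85,0.02,0.006,0.8,0],[0.85,0.02,0.006,0.8,0],[0.85,0.02,0.006,0.8,0]]]'
```

```text
time_s: 9.75
tcp_pos: [0.4983, 0.0431, 0.0658]
eef_rot: [0.136, 0.991, 0.0, 0.0]
ft_force: [-0.0, 0.7, 0.6]
opening: 0.851
grip_force: 0.0
```

The blank lies flat between the rails (crop 315,290), between the stop (380,165) and the end block (280,380). Next I'll grip the knob.

```bash
python3 -m jog '[[[0.2,0,0,0,0],[0.2,0,0,0,0],[0,0,0,0,0],[0,0,0,0,0],[0,0,0,0,0],[0,0,0,0,0],[0,0,0,0,0]]]' 50; python3 -m jog '[[[0,0,0,-0.04,0],[0,0,0,-0.08,0],[0,0,0,-0.12,0],[0,0,0,-0.15,0],[0,0,0,-0.15,0]]]'; python3 -c "
from h import *
go([.4984,.0429,.0804],74.3)"
```

```text
time_s: 10.45
tcp_pos: [0.498, 0.0426, 0.066]
eef_rot: [0.137, 0.991, -0.0, 0.0]
ft_force: [-1.7, -3.7, 12.9]
opening: 0.292
grip_force: 48.3
time_s: 10.95
tcp_pos: [0.4976, 0.0428, 0.0806]
eef_rot: [0.136, 0.991, -0.0, -0.0]
ft_force: [0.2, -5.9, -9.5]
opening: 0.285
grip_force: 49.5
t 10.95 tcp [0.4976 0.0428 0.0806] y deg 74.32 tilt 0.03 shift [-0.007  0.003  0.002] yaw 0.0001 q7 1.09 F [ 0.2 -5.9 -9.5] open 0.285 grip 49.5
```

```bash
python3 -m jog '[[[0,-0.06,0,0,0],[0,-0.14,0,0,0],[0,-0.22,0,0,0],[0,-0.3,0,0,0],[0,-0.36,0,0,0],[0,-0.4,0,0,0],[0,-0.4,0,0,0],[0,-0.4,0,0,0]]]'; python3 -c "
from h import *
u=np.array([.9627,-.2706]); p=ctrl.state()['tcp_pos']; print((p[:2]-[.4984,.0429])@u)
go([.4984+.04*.9627,.0429-.04*.2706,.0804],74.3)"
```

```text
time_s: 11.75
tcp_pos: [0.5362, 0.0319, 0.0802]
eef_rot: [0.136, 0.991, -0.0, -0.0]
ft_force: [-0.6, -6.3, -9.3]
opening: 0.29
grip_force: 49.5
0.039334938395735944
t 11.75 tcp [0.5362 0.0319 0.0802] y deg 74.32 tilt 0.03 shift [-0.007  0.003 -0.002] yaw 0.0001 q7 1.12 F [-0.6 -6.3 -9.3] open 0.29 grip 49.5
```

```bash
python3 -m jog '[[[0,0,0,0.04,0],[0,0,0,0.08,0],[0,0,0,0.12,0],[0,0,0,0.145,0],[0,0,0,0.145,0],[0,0,0,0.145,0]]]'; python3 -c "
from h import *
go([.4984+.04*.9627,.0429-.04*.2706,.0655],74.3)"
```

```text
time_s: 12.35
tcp_pos: [0.5365, 0.0319, 0.0662]
eef_rot: [0.136, 0.991, -0.0, 0.0]
ft_force: [-1.8, -5.9, -1.4]
opening: 0.292
grip_force: 50.3
t 12.35 tcp [0.5365 0.0319 0.0662] y deg 74.31 tilt 0.04 shift [-0.003  0.003  0.007] yaw 0.0 q7 1.12 F [-1.8 -5.9 -1.4] open 0.292 grip 50.3
```

```bash
python3 -m jog '[[[0,0,0,0.01,0],[0,0,0,0.01,0],[0,0,0,0.01,0]]]'; python3 s3.py; python3 -c "
from h import *
W=None
for n in ('scene','top'):
    im,d=viewer.grab_frame(n); W=cloud(n,d)
    rs=viewer.regions_of(n,'stop')
    u=np.array([.9627,-.2706]); o=np.array([.547,.0292])-.0225*u
    for r in rs[:2]:
        p=W[r['mask']]; p=p[~np.isnan(p[:,0])]; p=p[abs(p[:,2]-.047)<.006]
        if len(p): print(n,r['confidence'],len(p),np.percentile((p[:,:2]-o)@u,[2,98]))
"; ls pics
```

```text
time_s: 12.65
tcp_pos: [0.537, 0.0317, 0.066]
eef_rot: [0.137, 0.991, -0.0, 0.001]
ft_force: [-2.9, -7.4, 14.4]
opening: 0.29
grip_force: 51.9
t 12.65 tcp [0.537  0.0317 0.066 ] y deg 74.3 tilt 0.11 shift [-0.788  0.003  0.201] yaw 0.0 q7 1.12 F [-2.9 -7.4 14.4] open 0.29 grip 51.9
scene 0.97 1259 jx [0.0469 0.1429] jy [-0.0228  0.025 ] z [0.0292 0.0515 0.0552]
top 0.52 68 jx [0.0747 0.1418] jy [-0.0254  0.0242] z [0.0333 0.0536 0.3975]
scene 0.94 247 [0.00766008 0.04002605]
c1.png
s1270.png
s2.png
s620.png
s900.png
scene1.png
top1.png
```

View pics/s1270.png

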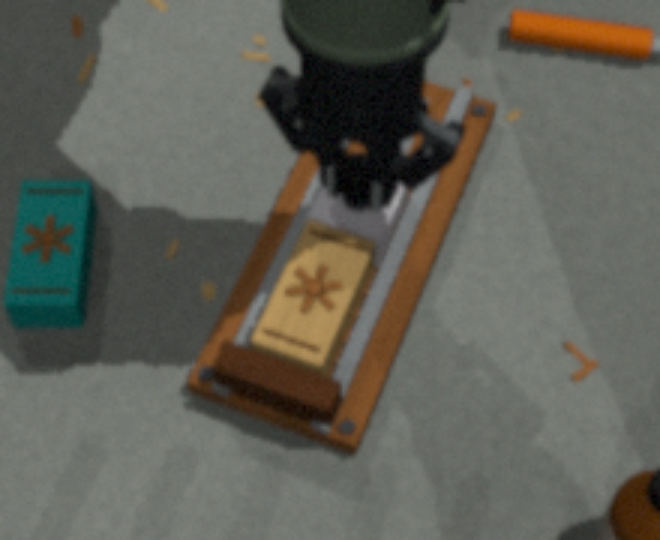

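The stop (crop 355,215) is up against the blank (315,290), which is trapped at the end block. The knob is held and the pin is seated at its original height. I'm handing it in.

```bash
python3 -c "
from bench import ctrl
print(ctrl.sign_off())"
```

```text
the job is handed in; nothing more can be done
None
```

I handed the job in at about 13 s of the 48 s allowed: the blank is flat on the bed, trapped between the stop and the end block, with the pin seated in the next hole and the knob still held; the sign-off did not report whether it passed.

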